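# Lock the styling board with its quarter-turn fastener

## Robot

A 6-joint arm with a two-finger parallel gripper is mounted at the origin on the work surface. World frame = base frame: x ahead of the robot, y to its left, z up, the work surface at z = 0. Lengths are in mm, angles in rad, forces in N, time in s.
With the tool pointing down it reaches from about 300 to 775 mm from the base axis. Payload 14.6 kg.
Tool frame: the origin (TCP) lies between the finger pads; the fingertips stand 8 mm ahead of it and the grasp point (between the pads) lies 11 mm behind it; z points along the fingers, y is the direction in which the jaws open and shut (so a half turn about z gives the same grasp; the last joint's range is limited). The gripper opens to 94 mm and grips with 3 to 60 N. Pads are 16 mm wide; open, the fingers measure 119 mm over their backs; the gripper's body (75 mm by 177 mm) begins 78 mm behind the grasp point.
Start: joints at [-1.226, 0.3, 1.521, -0, 1.321, -0.067], TCP at [220.135, -504.014, 213.446] pointing down, gripper open.
Joint ranges: [-3.03, 3.03], [-0.79, 2.21], [0.23, 2.52], [-1.04, 4.18], [0, 3.07], [-2.55, 2.55]. Speed limits (rad/s): [2.22, 2.22, 2.57, 3.14, 3.14, 3.14].

## Interface

Orientations are given as [roll, pitch, yaw] about the fixed x, y, z axes, in that order (R = Rz(yaw) Ry(pitch) Rx(roll)).
In Python, from cell import manip gives the robot as it stands. The module is installed in compiled form; this text tells all that it offers.
- The arm moves only by the tool send_rows, never from a script. Its argument "series" is a list that holds one entry, the list of rows, each a list of 5 numbers: the opening, from 0 (shut) to 1 (fully open), then the shift along the tool's x, y, z in mm, then the turn about the tool's z in degrees. In form: [[[gripper, dx, dy, dz, roll], ...]]. A call has 1 to 10 rows; each row is the pose to reach, as a shift and turn from the pose commanded when the call began, along the tool's axes at that moment; what a row does not reach only later rows make up. A row lasts 1/10 s, in which the tool goes at most 50 mm and 8.59 degrees, less where a joint would pass 70% of its speed; a pose out of reach is approached as far as the arm can. A call with a gripper value outside its range is refused whole. The fingers move at their own pace and stop on an object; "newtons" is the grip in N (left out, the last holds). Time passes only in rows, so rows that repeat a pose let the fingers close. It gives the time, the measured TCP pose, the force and the opening at its end, in the units of the state.
- manip.read_state(): the state, without advancing time (a new reading comes with each control period).
- manip.camera(name): name is "scene" or "top"; returns a dict with "img" (384x512x3 uint8, red, green, blue), "vfov" (degrees; the focal length in pixels is half the picture's height over the tangent of half this angle, whatever the lens; pixels are square), "cx", "cy" (the principal point, pixels), "dist" ([k1, k2, p1, p2, k3] as OpenCV has them; the pictures are not rectified), "pose" (4x4, takes a point from camera to world coordinates). Camera axes: x right, y down, z forward; pixel columns grow to the right and rows downward; lengths in mm; the calibration is good to about 2 mm. A picture is of the moment at which its call begins. There is no depth.
- manip.sign_off(): hands the job in, once; it reports no verdict.
Trained networks look in a picture, given as the dict that the camera call returned (one of the last four; its "shot" number tells which), for a name from the list of things; names that differ only in an ending like _2 or _b are one class to them, and where a whole thing is asked for, a point or a joint stands for the part that bears it (a point fixed in the world has none). Each returns a list of dicts, best first, with "conf" (0 to 1); they miss things now and then, are a little off and sometimes report something else, mostly with a low value. They report only what shows in the picture. A call takes as long as a camera call. They do not tell look-alikes from the thing itself.
- manip.find_in(target, picture): "rect" ([left, top, width, height] in pixels, round what is visible of it).
- manip.silhouettes(target, picture): "pixels" (384x512 bool, what is visible of it) and "rect" ([left, top, width, height] in pixels, round what is visible of it).
The state is a dict: "clock": time; "joints": joint angles; "qd": joint speeds; "effort": joint torques, N m; "eef_pos": TCP position; "eef_rot": TCP orientation; "wrist_force": force on the tool from outside, world axes, zero at the start; "moment": the same for the moment, N m; "finger_gap": finger opening in mm.
Only numpy, scipy, OpenCV 4.12 (cv2) and the standard library are available. Lean on these libraries where they do the work, as an engineer would, in place of code of your own. Each camera call takes 0.05 s, during which the arm holds its last target. There are 200 camera calls.

## Task

The photographer's marble styling board has to be locked to its base before the shoot. Take the yellow wing fastener out of the wooden rack, push its T-shaped foot fully home through the slot in the board, give it a quarter turn so that it cannot come out, and let go of it, standing upright at the middle of the slot with its wing square across it. Leave the black round knob in its place in the rack and do not disturb the cupcake.

Things in the scene. Friction and masses are not known exactly. Their poses are not given: they have to be found in the camera images.
- fastener_center (a point): 0.12 kg, upright in a rack hole, flange on the rack's top (35 mm high); lift 25 mm to clear. From below: steel foot bar 46 (x) x 14 (y) x 8 high, shank 16 dia x 14, yellow flange 66 dia x 6, yellow wing 50 (x) x 14 (y) x 34 high, parallel to the bar. Point on the axis (z up), half-way up: 31 above the bottom, 9 above the flange's underside, 31 below the wing's top. Same after a half turn.
- slot (a point): Middle of the dark-rimmed slot at the top face of the fixed marble board, 45 mm above the table. Slot 60 long (x) x 27 wide (y), z up; board 8 thick, hollow below. The foot bar enters only along x (within 15 deg); home, the flange lies on the board, fastener centre 9 mm above this point. Within 6 mm of home it turns freely either way; no spring or stop. Locked: wing along the slot's y.
- round_knob_center (a point): Bystander in the rack's other hole, 120 mm from the fastener: black knob 57 mm tall, round head 46 mm in diameter, flange 66 mm, round steel foot 40 mm that does not fit the slot. The point is on its axis half-way up, z up.
- cupcake_center (a point): Bystander: chocolate cupcake with white icing, 66 mm in diameter, 60 mm tall, loose on the marble board, at least 120 mm from the slot's middle. The point is on its axis half-way up, z up.
Mind the look-alikes: they are no part of the job. There is more than one size of the part that bears fastener_center; the job needs the smallest.

How it is judged:
By the outcome, as a careful person would: the job done as asked, in the order asked, and still so for the second after the job is handed in, with the robot touching nothing.
It also fails if it takes over 38 s, if anything falls off the work surface, if the arm or the gripper's body presses on something with over 40 N, if the wrist force passes 120 N, or if a joint passes its speed limit or range.

## Working session

There is one attempt and no reset: what is moved stays moved. The work goes in short steps, Python scripts to look and compute and a tool call to move; the robot and the scene stay as the last step left them, time stands still between calls to the robot, and variables do not carry over. Pictures are saved under pics/ and viewed, about 8 in all and at most 12, crops included, and the job is handed in when it is done.

Besides the shell and the picture viewer there is one more tool, called by a JSON object that holds its "fn" and its "kwargs". send_rows: Moves the arm, as the interface text tells. Its arguments: {"type":"object","properties":{"series":{"type":"array"},"newtons":{"type":"number"}},"required":["series"]}

```bash
mkdir -p pics; cat > h.py <<'E'
import numpy as np, cv2
from cell import manip
def K(c):
    h=c["img"].shape[0]; f=h/2/np.tan(np.radians(c["vfov"])/2)
    return np.array([[f,0,c["cx"]],[0,f,c["cy"]],[0,0,1.]])
def ray(c,uv,z):
    p=cv2.undistortPoints(np.array([[uv]],float),K(c),np.array(c["dist"],float))[0,0]
    T=np.array(c["pose"]); d=T[:3,:3]@np.array([p[0],p[1],1]); o=T[:3,3]
    return o+d*(z-o[2])/d[2]
def proj(c,P):
    T=np.linalg.inv(np.array(c["pose"])); r,_=cv2.Rodrigues(T[:3,:3])
    return cv2.projectPoints(np.array(P,float).reshape(-1,1,3),r,T[:3,3],K(c),np.array(c["dist"],float))[0][:,0]
def save(c,n,rect=None,s=1):
    im=c["img"][:,:,::-1]
    if rect: x,y,w,h=rect; im=im[y:y+h,x:x+w]
    cv2.imwrite("pics/"+n,cv2.resize(im,None,fx=s,fy=s,interpolation=cv2.INTER_CUBIC))
E
python3 - <<'E'
from h import *
for n in ["scene","top"]:
    c=manip.camera(n); save(c,n+"0.png",None,1.5)
    print(n,c["vfov"],c["cx"],c["cy"],np.round(c["pose"],2).tolist())
    for t in ["fastener_center","slot","round_knob_center","cupcake_center"]:
        for d in manip.find_in(t,c)[:4]: print(t,np.round(d["rect"]),round(d["conf"],2))
print(manip.read_state())
E
```

```text
scene 45.88229721282625 250.94818496752933 186.65589635466398 [[-0.41, 0.66, -0.63, 1137.04], [0.91, 0.29, -0.29, 261.95], [-0.01, -0.69, -0.72, 813.02], [0.0, 0.0, 0.0, 1.0]]
fastener_center [ 76. 182.  36.  32.] 0.9
fastener_center [127. 153.  25.  25.] 0.88
fastener_center [176. 118.  29.  26.] 0.83
cupcake_center [328. 262.  36.  35.] 0.81
top 46.14204229220067 247.44320138466122 192.09425531446266 [[-0.01, -1.0, 0.06, 448.03], [-1.0, 0.01, -0.0, -55.01], [0.0, -0.06, -1.0, 1181.09], [0.0, 0.0, 0.0, 1.0]]
fastener_center [349. 122.  38.  34.] 0.94
fastener_center [341. 177.  26.  26.] 0.9
fastener_center [318. 234.  35.  37.] 0.84
slot [104. 114. 100. 106.] 0.9
slot [120. 128.  21.  27.] 0.22
round_knob_center [296. 183.  24.  26.] 0.79
cupcake_center [119. 127.  21.  27.] 0.96
{'clock': 0.5, 'joints': array([-1.22561430e+00,  2.99910559e-01,  1.52105607e+00, -2.99585753e-05,
        1.32072499e+00, -6.65952317e-02]), 'qd': array([ 4.49930668e-04,  6.41690372e-04, -6.07119255e-04, -4.71429481e-04,
       -1.04329161e-03, -6.99470899e-05]), 'effort': array([ 6.84921652e-04, -5.31341386e+01, -3.52734625e+01,  7.08205509e-02,
        2.14730372e-02, -2.79979031e-05]), 'eef_pos': array([ 220.1104165 , -503.99149827,  213.41604503]), 'eef_rot': array([-3.14149197e+00,  2.23755317e-05,  4.11784672e-01]), 'wrist_force': array([ 0.26950905, -0.23360422, -0.5065307 ]), 'moment': array([ 1.55977245e-02, -7.45650210e-05, -7.75569549e-03]), 'finger_gap': 94.2805707218626}
```

View pics/scene0.png

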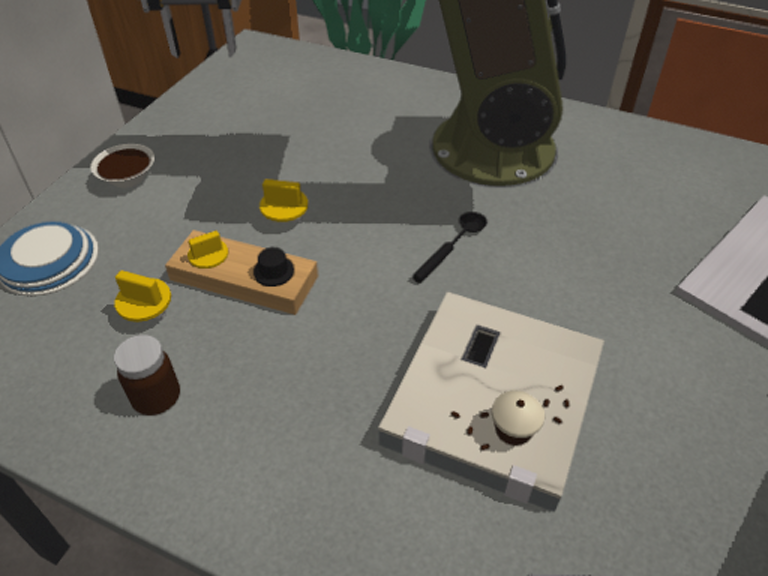

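View pics/top0.png

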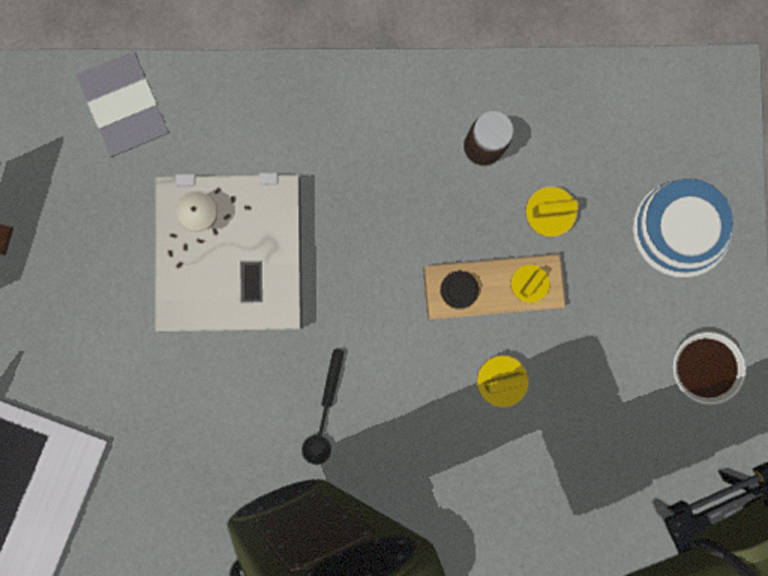

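Rack fastener is at top (530,283)/1.5 and slot at (252,281)/1.5; the knob is at (460,289)/1.5 and the cupcake at (196,211)/1.5. Next I look at enlarged crops.

```bash
python3 - <<'E'
from h import *
t=manip.camera("top"); s=manip.camera("scene")
def crop(c,x,y,w,h,S): return cv2.resize(c["img"][y:y+h,x:x+w,::-1],(S*w,S*h),interpolation=cv2.INTER_NEAREST)
a=np.hstack([crop(t,335,169,38,38,10),crop(t,150,169,38,38,10)])
b=crop(s,108,147,76,20,10)
cv2.imwrite("pics/crops.png",np.vstack([a,cv2.resize(crop(s,118,147,72,38,5),(760,200))]))
def yel(c): 
    h=cv2.cvtColor(c["img"],cv2.COLOR_RGB2HSV); return ((h[...,0]>20)&(h[...,0]<33)&(h[...,1]>200)).astype(np.uint8)
for n,c in (("top",t),("scene",s)):
    m=yel(c); k,l,st,ce=cv2.connectedComponentsWithStats(m)
    for i in range(1,k):
        if st[i,4]>150:
            print(n,st[i],ce[i],ray(c,ce[i],41 if 1 else 0).round(1))
g=cv2.cvtColor(t["img"],cv2.COLOR_RGB2GRAY)
print(g[170:206:1,155:182])
np.savez("t.npz",img=t["img"])
E
```

```text
top [351 125  34  32 806] [367.27419355 140.61166253] [ 645.2 -361.7   41. ]
top [341 177  25  24 472] [353.06991525 188.58686441] [ 523.1 -323.2   41. ]
top [318 237  34  33 758] [334.65039578 253.25461741] [ 360.8 -273.5   41. ]
scene [173 120  32  28 689] [188.07256894 133.64586357] [ 361.9 -278.7   41. ]
scene [125 154  27  25 495] [137.76565657 166.86868687] [ 522.8 -329.2   41. ]
scene [ 77 181  37  33 936] [ 93.53418803 197.60042735] [ 650.9 -365.6   41. ]
[[185 186 181 184 185 187 186 185 185 188 186 182 186 185 186 186 187 185
  189 186 184 180 176 168 166 173 178]
 [185 184 186 184 185 186 187 188 186 190 186 187 186 187 187 187 187 183
  189 184 183 180 171 163 173 179 184]
 [186 186 187 186 187 186 189 188 190 188 188 189 189 188 188 189 189 188
  188 188 187 180 171 164 176 181 185]
 [184 185 184 187 183 172 172 175 174 173 173 176 174 174 176 174 176 172
  171 169 186 181 172 169 180 186 185]
 [185 186 186 189 182 132 121 125 126 126 130 124 122 123 123 125 123 122
  117 125 186 181 172 173 183 186 186]
 [188 186 188 189 179 113  79  80  81  83  79  78  79  81  84  76  
[... 2736 characters left out ...]
 187 185 184 183 185]
 [186 183 184 183 182 132  88  82  78  78  75  81  79  77  83  86  85  85
   80 102 166 189 183 183 184 188 183]
 [184 185 183 186 179 151 128 128 133 130 138 129 132 130 150 150 148 147
  146 151 173 186 188 183 183 186 186]
 [183 184 185 186 184 173 175 177 177 177 180 177 177 175 189 187 193 190
  189 187 189 186 187 185 188 186 185]
 [182 186 187 184 183 186 186 186 188 188 187 189 186 187 187 187 186 188
  188 186 185 187 184 184 186 182 182]
 [185 184 185 184 185 185 186 184 183 183 186 187 183 185 186 186 186 186
  185 187 186 186 182 184 187 182 187]
 [184 184 184 184 186 186 186 185 186 186 187 185 185 187 183 186 184 185
  185 186 184 184 184 185 185 184 184]]
```

View pics/crops.png

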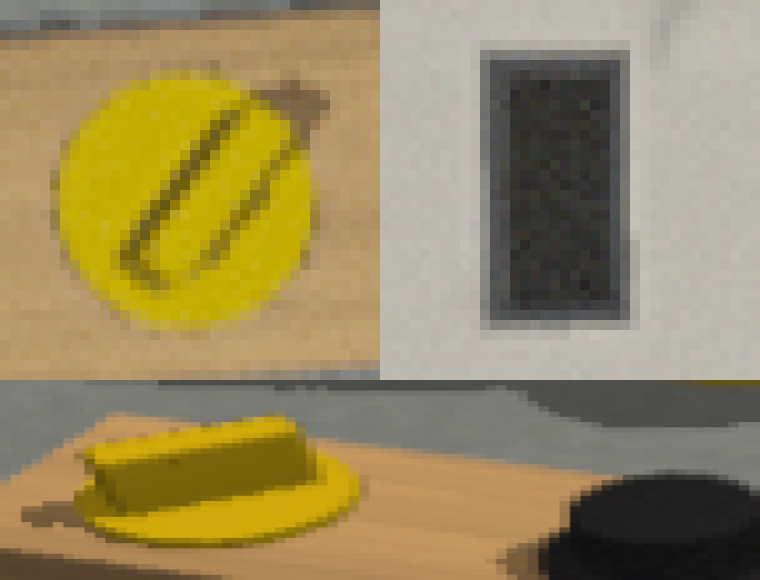

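```bash
cat > fit.py <<'E'
from h import *
from scipy.optimize import minimize
S=4
def shape(p,zu):
    x,y,a=p; R=np.array([[np.cos(a),-np.sin(a)],[np.sin(a),np.cos(a)]])
    th=np.linspace(0,2*np.pi,60,endpoint=False)
    ci=33*np.c_[np.cos(th),np.sin(th)]+[x,y]
    fl=np.vstack([np.c_[ci,np.full(60,z)] for z in (zu,zu+6)])
    q=np.array([[25,7],[25,-7],[-25,-7],[-25,7]])@R.T+[x,y]
    w0,w1=np.c_[q,np.full(4,zu+6)],np.c_[q,np.full(4,zu+40)]
    return fl,np.vstack([w0,w1]),w1
def render(c,p,zu,r):
    X,Y,W,H=r; fl,w,t=shape(p,zu)
    m=np.zeros((H*S,W*S),np.float32); b=m.copy()
    def hull(P): return np.round(((cv2.convexHull(proj(c,P).astype(np.float32))[:,0]-[X,Y]+.5)*S-.5)*16).astype(int)
    cv2.fillPoly(m,[hull(fl)],1,shift=4); cv2.fillPoly(m,[hull(w)],1,shift=4)
    cv2.fillPoly(b,[hull(fl)],1,shift=4); cv2.fillPoly(b,[hull(w)],.55,shift=4); cv2.fillPoly(b,[hull(t)],1,shift=4)
    f=lambda i:cv2.resize(i,(W,H),interpolation=cv2.INTER_AREA)
    return f(m),f(b)
def obs(c,r):
    X,Y,W,H=r; im=c["img"][Y:Y+H,X:X+W].astype(np.float32)
    s=np.clip((im[...,0]-im[...,2])/np.maximum(im[...,0],1),0,1)
    m=np.clip((s-.5)/.4,0,1); return m,m*np.clip(im[...,0]/210,0,1)
def fit(cs,p0,zu):
    o=[(c,r,obs(c,r)) for c,r in cs]
    def cost(p):
        e=0
        for c,r,(m,b) in o:
            M,B=render(c,p,zu,r); e+=((M-m)**2).sum()+((B-b)**2).sum()
        return e
    best=None
    for d in (-.25,0,.25):
        q=minimize(cost,[p0[0],p0[1],p0[2]+d],method="Nelder-Mead",options=dict(initial_simplex=np.array(p0)+np.array([[0,0,d],[4,0,d],[0,4,d],[0,0,d+.15]])))
        if best is None or q.fun<best.fun: best=q
    return best.x,best.fun
E
python3 - <<'E'
from fit import *
t=manip.camera("top"); s=manip.camera("scene")
rt=(335,169,38,38); rs=(118,147,40,38)
p0=[523,-325,-.66]
for n,cs in (("top",[(t,rt)]),("scene",[(s,rs)]),("both",[(t,rt),(s,rs)])):
    p,f=fit(cs,p0,35); print(n,p.round(3),np.degrees(p[2]).round(1),round(f,1))
print("slot top",ray(t,(205.2,187.4),45))
# slot quad by threshold in both
for n,c,r in (("top",t,(140,160,50,60)),("scene",s,(300,205,50,50))):
    X,Y,W,H=r; g=cv2.resize(cv2.cvtColor(c["img"],cv2.COLOR_RGB2GRAY)[Y:Y+H,X:X+W],None,fx=8,fy=8,interpolation=cv2.INTER_LINEAR)
    for th in (65,95,145):
        k,l,st,ce=cv2.connectedComponentsWithStats((g<th).astype(np.uint8)); i=1+np.argmax(st[1:,4])
        cn=cv2.findContours((l==i).astype(np.uint8),0,2)[0][0][:,0].astype(float)
        uv=(cn+.5)/8-.5+[X,Y]; P=np.array([ray(c,q,45)[:2] for q in uv]).astype(np.float32)
        print(n,th,cv2.minAreaRect(P))
for n,c in (("t",t),("s",s)):
  for q in ("cupcake_center","round_knob_center"):
    for d in manip.find_in(q,c)[:1]:
        x,y,w,h=d["rect"]; print(n,q,ray(c,(x+w/2,y+h/2),75 if q[0]=="c" else 63).round())
E
```

```text
top [ 523.312 -323.874   -0.694] -39.8 61.6
scene [ 524.893 -327.03    -0.681] -39.0 38.7
both [ 524.263 -325.275   -0.681] -39.0 135.7
slot top [528.60735251  50.85088398  45.        ]
top 65 ((528.4856567382812, 146.1610107421875), (58.696556091308594, 26.345151901245117), 1.235068917274475)
top 95 ((529.27587890625, 146.80404663085938), (65.31910705566406, 32.921730041503906), 1.118783712387085)
top 145 ((529.423828125, 146.91734313964844), (70.49949645996094, 37.87382507324219), 0.7058067321777344)
scene 65 ((535.2091674804688, 144.41184997558594), (30.658803939819336, 56.21124267578125), 89.84078216552734)
scene 95 ((531.167724609375, 143.85073852539062), (68.3299560546875, 35.4829216003418), 0.6791554093360901)
scene 145 ((530.8714599609375, 143.74969482421875), (72.22419738769531, 38.48920440673828), 0.3887259066104889)
t cupcake_center [640. 226.  75.]
t round_knob_center [ 510. -203.   63.]
s cupcake_center [645. 230.  75.]
s round_knob_center [ 528. -193.   63.]
```

Fastener (both views) is about (524.3, -325.3) with yaw -39°. The slot is about (530.2, 145.3) with yaw 0.7°. The two cameras disagree by the same offset at both places, so the displacement between them is well known. The rim is 70 x 38 and the flange is 66, which matches the sizes given.

```bash
cat > go.py <<'E'
from h import *
from scipy.spatial.transform import Rotation as Ro
def go(P,yaw):
    s=manip.read_state(); R=Ro.from_euler("xyz",s["eef_rot"]).as_matrix()
    d=R.T@(np.array(P)-s["eef_pos"]); y=np.degrees(s["eef_rot"][2])
    print("t",s["clock"],"pos",s["eef_pos"].round(1),"rot",np.degrees(s["eef_rot"]).round(2),"gap",s["finger_gap"].round(1),"F",s["wrist_force"].round(1),"j",s["joints"].round(2))
    print("shift",d.round(1),"roll",round(-((yaw-y+180)%360-180),2))
E
python3 -c "
from go import *
go([524.3,-325.3,140],-39.3)"
```

```text
Traceback (most recent call last):
  File "go.py", line 6, in go
    print("t",s["clock"],"pos",s["eef_pos"].round(1),"rot",np.degrees(s["eef_rot"]).round(2),"gap",s["finger_gap"].round(1),"F",s["wrist_force"].round(1),"j",s["joints"].round(2))
                                                                                                   ^^^^^^^^^^^^^^^^^^^^^
AttributeError: 'float' object has no attribute 'round'
```

```bash
sed -i 's/s\["finger_gap"\].round(1)/round(s["finger_gap"],1)/' go.py; python3 -c "
from go import *
go([524.3,-325.3,140],-39.3)"
```

```text
t 0.9 pos [ 220.2 -504.   213.4] rot [180.    0.   23.6] gap 94.3 F [0.7 0.  0.6] j [-1.23  0.3   1.52 -0.    1.32 -0.07]
shift [350.3 -42.   73.4] roll 62.9
```

{"fn": "send_rows", "kwargs": {"series": [[[0.6,35,-4,7,6.3],[0.6,75,-9,15,14],[0.6,115,-14,24,22],[0.6,155,-19,32,30],[0.6,195,-23,41,38],[0.6,235,-28,49,46],[0.6,275,-33,57,54],[0.6,315,-38,66,60],[0.6,350.3,-42,73.4,62.9],[0.6,350.3,-42,73.4,62.9]]]}}

```text
clock: 1.9
eef_pos: [526.7, -322.6, 138.6]
eef_rot: [-3.141, 0.002, -0.684]
wrist_force: [-1.6, 0.3, -0.3]
finger_gap: 56.3
```

```bash
python3 - <<'E'
from go import *
go([524.3,-325.3,54],-39.3)
t=manip.camera("top"); s=manip.camera("scene")
print(proj(t,[[524.3,-325.3,75],[524.3,-325.3,133]]),proj(s,[[524.3,-325.3,133]]))
a=cv2.resize(t["img"][150:230,310:410,::-1],None,fx=4,fy=4); b=cv2.resize(s["img"][90:190,80:180,::-1],None,fx=3.2,fy=3.2)
cv2.imwrite("pics/pre.png",np.hstack([a,b]))
E
```

```text
t 1.9 pos [ 526.7 -322.6  138.6] rot [-1.7998e+02  1.0000e-01 -3.9190e+01] gap 56.3 F [-1.6  0.3 -0.3] j [-0.61  0.52  1.4   0.    1.23  1.65]
shift [-0.   3.7 84.6] roll 0.11
[[357.17970166 187.16146557]
 [363.2528406  185.40129125]] [[131.38380657 139.14874424]]
```

View pics/pre.png

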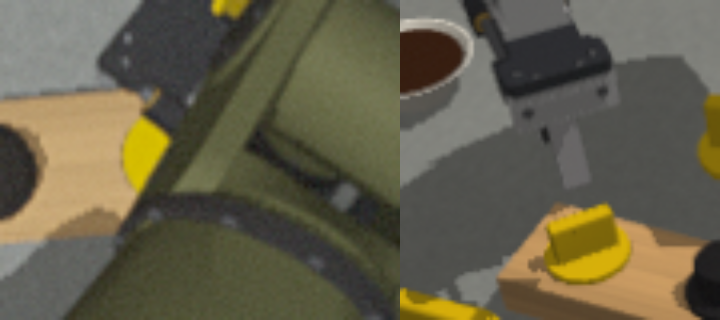

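The gripper is above the fastener with the jaws across the wing (scene crop, about (575,190)), and both fingers are clear. Descending.

{"fn": "send_rows", "kwargs": {"series": [[[0.6,0,0,20,0],[0.6,0,0,45,0],[0.6,0,0,65,0],[0.6,0,0,80,0],[0.6,0,0,86,0],[0.6,0,0,86,0]]], "newtons": 30}}

```text
clock: 2.6
eef_pos: [524.0, -325.7, 53.9]
eef_rot: [3.142, 0.0, -0.686]
wrist_force: [-0.4, 0.8, -0.3]
finger_gap: 56.4
```

{"fn": "send_rows", "kwargs": {"series": [[[0.6,0,0,0,0],[0.0,0,0,0,0],[0.0,0,0,0,0],[0.0,0,0,0,0],[0.0,0,0,0,0],[0.0,0,0,0,0],[0.0,0,0,0,0],[0.0,0,0,0,0]]], "newtons": 30}}

```text
clock: 3.4
eef_pos: [524.3, -325.4, 54.1]
eef_rot: [3.142, -0.0, -0.686]
wrist_force: [-0.2, -0.4, 0.9]
finger_gap: 13.8
```

Gripped at 13.8 mm, which fits the 14 mm wing. Lifting.

{"fn": "send_rows", "kwargs": {"series": [[[0.0,0,0,-5,0],[0.0,0,0,-15,0],[0.0,0,0,-30,0],[0.0,0,0,-50,0],[0.0,0,0,-75,0],[0.0,0,0,-95,0],[0.0,0,0,-100,0],[0.0,0,0,-100,0]]], "newtons": 40}}

```text
clock: 4.2
eef_pos: [524.5, -325.5, 155.1]
eef_rot: [-3.141, -0.002, -0.686]
wrist_force: [-0.0, -0.1, -1.3]
finger_gap: 13.7
```

```bash
python3 -c "
from go import *
go([530.3,145.4,154],0.7)"
```

```text
t 4.2 pos [ 524.5 -325.5  155.1] rot [-1.7999e+02 -1.0000e-01 -3.9310e+01] gap 13.7 F [-0.  -0.1 -1.3] j [-0.61  0.5   1.39  0.    1.26  1.64]
shift [-293.8 -368.     0.7] roll -40.01
```

{"fn": "send_rows", "kwargs": {"series": [[[0,-9,-11,0,-1.2],[0,-24,-30,0,-3.2],[0,-44,-55,0,-6],[0,-68,-85,0,-9.2],[0,-92,-115,0,-12.5],[0,-116,-145,0,-15.8],[0,-140,-175,0,-19.1],[0,-164,-205,0,-22.3],[0,-188,-235,0,-25.6],[0,-212,-265.5,0,-28.9]]]}}

```text
clock: 5.2
eef_pos: [527.3, 16.7, 153.0]
eef_rot: [3.141, 0.002, -0.178]
wrist_force: [0.4, -0.5, -1.4]
finger_gap: 14.0
```

```bash
python3 -c "
from go import *
# commanded pose now
a=np.radians(-39.3);x=np.array([np.cos(a),np.sin(a)]);y=np.array([np.sin(a),-np.cos(a)])
p=np.array([524.3,-325.3])-212*x-265.5*y; print(p)
b=np.radians(-39.3+28.9);d=np.array([530.3,145.4])-p
print(d@[np.cos(b),np.sin(b)],d@[np.sin(b),-np.cos(b)],np.degrees(b))
go([530.3,145.4,154],0.7)"
```

```text
[528.40849722  14.43132068]
-21.781925874757626 -129.15850901479888 -10.399999999999999
t 5.2 pos [527.3  16.7 153. ] rot [ 1.7999e+02  1.0000e-01 -1.0200e+01] gap 14.0 F [ 0.4 -0.5 -1.4] j [-0.04  0.31  1.66  0.    1.18  1.71]
shift [ -19.8 -127.2   -1. ] roll -10.9
```

{"fn": "send_rows", "kwargs": {"series": [[[0,-5,-30,0,-2.6],[0,-10,-58,0,-5],[0,-14,-84,0,-7.2],[0,-18,-106,0,-9.1],[0,-21,-122,0,-10.5],[0,-21.8,-129.2,0,-11.1],[0,-21.8,-129.2,0,-11.1],[0,-21.8,-129.2,0,-11.1]]]}}

```text
clock: 6.0
eef_pos: [530.3, 144.9, 153.8]
eef_rot: [3.141, 0.0, 0.011]
wrist_force: [0.3, 0.5, -1.9]
finger_gap: 13.8
```

```bash
python3 - <<'E'
from fit import *
from go import go
go([530.3,145.4,154],0.7)
t=manip.camera("top"); s=manip.camera("scene")
u=proj(s,[[530.3,145.4,113]])[0]; print(u)
x,y=int(u[0])-50,int(u[1])-60
cv2.imwrite("pics/over.png",np.hstack([cv2.resize(s["img"][y:y+100,x:x+100,::-1],None,fx=4,fy=4),cv2.resize(t["img"][140:240,120:220,::-1],None,fx=4,fy=4)]))
E
```

```text
t 6.0 pos [530.3 144.9 153.8] rot [1.7999e+02 2.0000e-02 6.5000e-01] gap 13.8 F [ 0.3  0.5 -1.9] j [ 0.2   0.36  1.59 -0.    1.19  1.76]
shift [ 0.  -0.5 -0.2] roll -0.05
[324.57179013 209.29548549]
```

View pics/over.png

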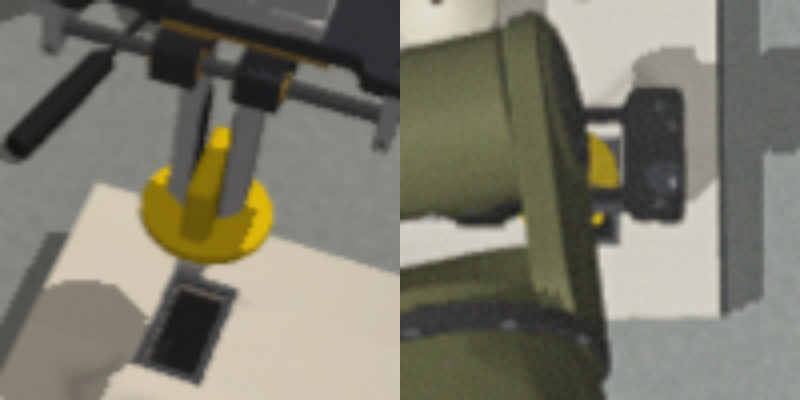

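Fastener is held upright and in line over the slot (slot at about (185,335) in the crop). Checking the in-hand offset numerically.

```bash
python3 - <<'E'
from fit import *
s=manip.camera("scene"); st=manip.read_state(); P=st["eef_pos"]; print(P)
r=(305,170,45,52); m,_=obs(s,r)
X,Y,W,H=r
ys,xs=np.where(m>.5); print("obs",xs.min()+X,xs.max()+X,ys.max()+Y)
for dx,dy in ((0,0),(.7,-1.7),(3,0),(0,3)):
    fl,w,t=shape([P[0]+dx,P[1]+dy,.011],P[2]-54+35); q=proj(s,fl); print(dx,dy,q.min(0).round(1),q.max(0).round(1))
E
```

```text
[530.45315764 144.6690569  154.0339758 ]
obs 310 341 214
0 0 [308.9 188. ] [342.5 214.7]
0.7 -1.7 [307.9 187.9] [341.5 214.7]
3 0 [308.4 188.9] [342.  215.8]
0 3 [310.3 188.4] [343.9 215.2]
```

{"fn": "send_rows", "kwargs": {"series": [[[0,0,0,10,0],[0,0,0,30,0],[0,0,0,50,0],[0,0,0,60,0],[0,0,0,65,0],[0,0,0,69,0],[0,0,0,72,0],[0,0,0,75,0],[0,0,0,78,0],[0,0,0,78,0]]]}}

```text
clock: 7.15
eef_pos: [530.3, 145.4, 75.8]
eef_rot: [3.142, 0.0, 0.012]
wrist_force: [0.3, -0.1, -2.2]
finger_gap: 13.9
```

The foot is in the slot with no contact force. Now down the last 12 mm, slowly.

{"fn": "send_rows", "kwargs": {"series": [[[0,0,0,4,0],[0,0,0,7,0],[0,0,0,9,0],[0,0,0,10,0],[0,0,0,11,0],[0,0,0,11.5,0],[0,0,0,12,0],[0,0,0,12,0]]]}}

```text
clock: 7.95
eef_pos: [530.4, 145.4, 64.1]
eef_rot: [-3.142, -0.0, 0.012]
wrist_force: [0.2, 0.5, -2.4]
finger_gap: 13.5
```

{"fn": "send_rows", "kwargs": {"series": [[[0,0,0,0.5,0],[0,0,0,1,0],[0,0,0,1.5,0],[0,0,0,1.5,0]]]}}

```text
clock: 8.35
eef_pos: [530.5, 145.5, 64.0]
eef_rot: [-3.142, -0.001, 0.012]
wrist_force: [-7.7, -2.4, 17.2]
finger_gap: 13.9
```

```bash
python3 - <<'E'
from go import *
go([530.3,145.4,64],90.7)
s=manip.camera("scene"); save(s,"in.png",(270,150,110,110),5)
E
```

```text
t 8.35 pos [530.5 145.5  64. ] rot [-1.8e+02 -4.0e-02  7.0e-01] gap 13.9 F [-7.7 -2.4 17.2] j [ 0.2   0.47  1.66 -0.    1.01  1.76]
shift [-0.2  0.1  0. ] roll -90.0
```

View pics/in.png

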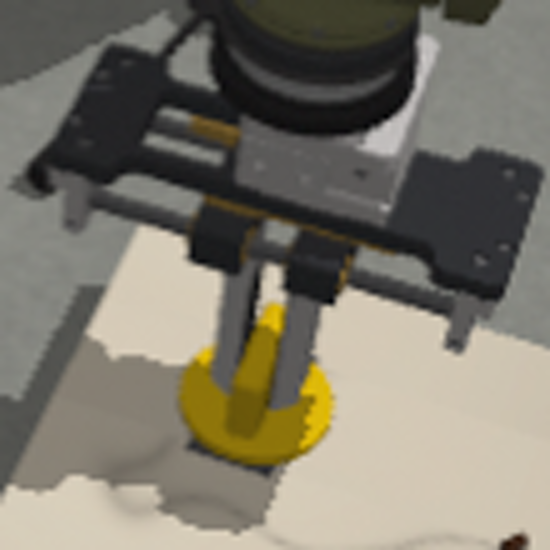

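The flange is on the board: contact force starts at TCP z 64.0, as predicted. I'll ease the pressure slightly and make the quarter turn (negative roll, j6 from 1.76 to about 0.19).

{"fn": "send_rows", "kwargs": {"series": [[[0,0,0,-1.5,0],[0,0,0,-2,-3],[0,0,0,-2,-9],[0,0,0,-2,-15],[0,0,0,-2,-21],[0,0,0,-2,-27],[0,0,0,-2,-33],[0,0,0,-2,-39],[0,0,0,-2,-45],[0,0,0,-2,-45]]]}}

```text
clock: 9.4
eef_pos: [530.3, 145.4, 64.4]
eef_rot: [-3.142, 0.0, 0.799]
wrist_force: [0.0, -1.0, -1.6]
finger_gap: 13.9
```

{"fn": "send_rows", "kwargs": {"series": [[[0,0,0,0,-5],[0,0,0,0,-11],[0,0,0,0,-17],[0,0,0,0,-23],[0,0,0,0,-29],[0,0,0,0,-35],[0,0,0,0,-41],[0,0,0,0,-45],[0,0,0,0,-45],[0,0,0,0,-45]]]}}

```text
clock: 10.4
eef_pos: [530.4, 145.4, 64.5]
eef_rot: [-3.142, 0.0, 1.579]
wrist_force: [0.0, -0.0, -1.3]
finger_gap: 13.5
```

```bash
python3 - <<'E'
from go import *
go([530.3,145.4,64],90.7)
E
```

```text
t 10.4 pos [530.4 145.4  64.5] rot [-180.      0.     90.47] gap 13.5 F [ 0.  -0.  -1.3] j [0.2  0.47 1.66 0.   1.01 0.19]
shift [-0.  -0.1  0.5] roll -0.23
```

{"fn": "send_rows", "kwargs": {"series": [[[0,0,0,0.4,0],[0,0,0,0.6,0],[0,0,0,0.6,0],[0.25,0,0,0.6,0],[0.5,0,0,0.6,0],[0.5,0,0,0.6,0],[0.5,0,0,0.6,0],[0.5,0,0,0.6,0]]]}}

```text
clock: 11.2
eef_pos: [530.4, 145.4, 63.9]
eef_rot: [3.142, -0.0, 1.583]
wrist_force: [0.5, 0.3, 0.4]
finger_gap: 46.7
```

{"fn": "send_rows", "kwargs": {"series": [[[0.5,0,0,-10,0],[0.5,0,0,-30,0],[0.5,0,0,-60,0],[0.5,0,0,-100,0],[0.5,0,0,-130,0],[0.5,0,0,-145,0],[0.5,0,0,-150,0]]]}}

```text
clock: 11.9
eef_pos: [530.9, 145.5, 216.5]
eef_rot: [3.138, -0.001, 1.583]
wrist_force: [-0.8, -0.0, -0.4]
finger_gap: 46.8
```

{"fn": "send_rows", "kwargs": {"series": [[[0.5,0,20,0,0],[0.5,0,50,0,0],[0.5,-30,85,0,0],[0.5,-70,110,0,0],[0.5,-110,120,0,0],[0.5,-150,120,0,0],[0.5,-185,120,0,0],[0.5,-200,120,0,0],[0.5,-200,120,0,0]]]}}

```text
clock: 12.8
eef_pos: [652.6, -54.5, 213.4]
eef_rot: [-3.141, -0.0, 1.581]
wrist_force: [0.4, 0.5, -0.3]
finger_gap: 47.1
```

```bash
python3 - <<'E'
from fit import *
from go import go
go([530.3,145.4,64],90.7)
t=manip.camera("top"); s=manip.camera("scene")
p=[530.3,145.4,np.pi/2]
rects=[]
for n,c in (("top",t),("scene",s)):
    q=proj(c,np.vstack(shape(p,45)[:2])); a=np.floor(q.min(0)-6).astype(int); b=np.ceil(q.max(0)+6).astype(int); r=(*a,*(b-a)); rects.append((c,r))
    x,f=fit([(c,r)],p,45); print(n,x.round(2),np.degrees(x[2]).round(1),round(f,1))
cv2.imwrite("pics/end.png",np.hstack([cv2.resize(t["img"][110:230,90:210,::-1],(390,390)),cv2.resize(s["img"][180:300,265:385,::-1],(390,390))]))
E
```

```text
t 12.8 pos [652.6 -54.5 213.4] rot [-1.7995e+02 -1.0000e-02  9.0560e+01] gap 47.1 F [ 0.4  0.5 -0.3] j [-0.14  0.54  1.18 -0.    1.42 -0.15]
shift [ 201.1 -120.2  149.5] roll -0.14
top [529.77 146.86   1.78] 102.0 149.2
scene [531.65 144.92   1.66] 95.0 106.2
```

View pics/end.png

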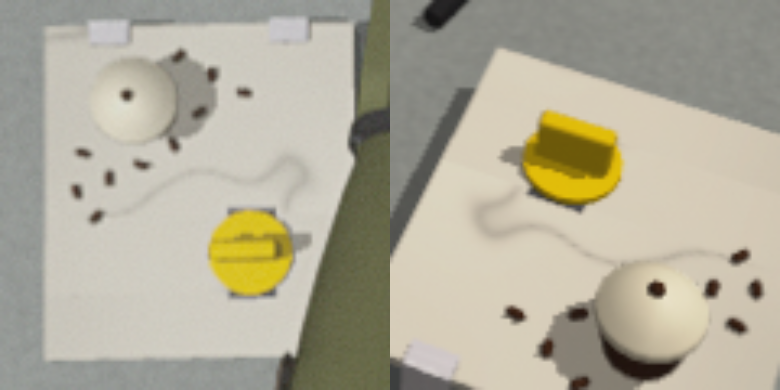

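The fastener stands locked and centred within about 1 mm of the slot in each view, and the cupcake has not moved. The fitted yaws (102° and 95°) don't match the arm's 90.6°, so I'll check that before handing in.

```bash
python3 - <<'E'
from fit import *
t=manip.camera("top"); s=manip.camera("scene")
for n,c,P in (("top",t,[529.6,146.8]),("scene",s,[531.6,144.6])):
    q=proj(c,np.vstack(shape([*P,1.57],45)[:2])); a=np.floor(q.min(0)-2).astype(int); b=np.ceil(q.max(0)+2).astype(int); r=(*a,*(b-a)); m,o=obs(c,r)
    # edge correlation: mean gradient magnitude along projected wing-top outline
    X,Y,W,H=r; g=cv2.GaussianBlur(c["img"][...,0].astype(np.float32),(0,0),.7); G=np.hypot(cv2.Sobel(g,5,1,0),cv2.Sobel(g,5,0,1))
    for d in range(80,103,2):
        best=0
        for dx in np.arange(-3,3.1,.5):
          for dy in np.arange(-3,3.1,.5):
            w=shape([P[0]+dx,P[1]+dy,np.radians(d)],45)[2]
            k=np.linspace(0,1,25)[:,None]; L=np.vstack([w[i]*(1-k)+w[i-1]*k for i in range(4)])
            u=proj(c,L).astype(np.float32); best=max(best,cv2.remap(G,u[:,0],u[:,1],1).mean())
        print(n,d,round(float(best),1),end="; ")
    print()
for c in (t,s):
  for q in ("cupcake_center","round_knob_center"):
    for d in manip.find_in(q,c)[:1]: print(q,np.round(d["rect"],1),d["conf"])
cv2.imwrite("pics/end2.png",np.hstack([cv2.resize(t["img"][165:215,145:195,::-1],(380,380),interpolation=cv2.INTER_CUBIC),cv2.resize(s["img"][205:255,295:345,::-1],(380,380),interpolation=cv2.INTER_CUBIC)]))
E
```

```text
top 80 101.5; top 82 104.6; top 84 107.5; top 86 109.7; top 88 110.9; top 90 112.9; top 92 115.6; top 94 115.1; top 96 112.3; top 98 107.7; top 100 104.3; top 102 102.6; 
scene 80 111.5; scene 82 112.9; scene 84 114.7; scene 86 117.3; scene 88 119.0; scene 90 119.4; scene 92 118.7; scene 94 117.0; scene 96 115.4; scene 98 113.1; scene 100 111.3; scene 102 110.6; 
round_knob_center [294.6 182.   23.9  25.1] 0.92
cupcake_center [329.4 260.5  34.2  38. ] 0.91
round_knob_center [170.6 176.3  21.7  14.6] 0.47
```

View pics/end2.png

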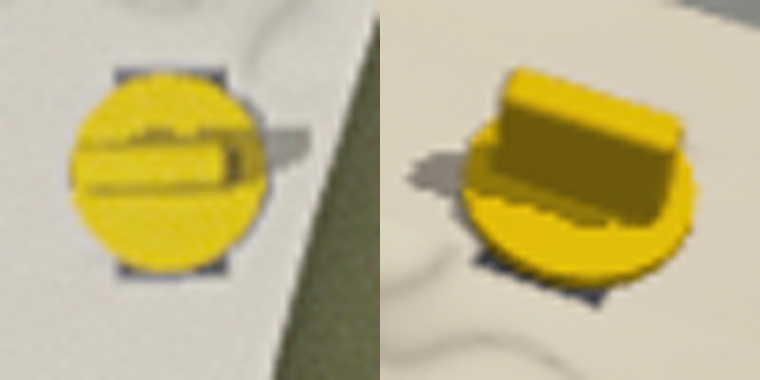

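The wing-edge match peaks at about 91° (92–93° top, 90° scene), which is square across the slot. The slot's rim shows equally at both ends, at (172,75) and (172,270). The earlier yaw fits were thrown off by shadows. Handing in.

```bash
python3 -c "
from cell import manip
print(manip.sign_off())"
```

```text
the job is handed in; nothing more can be done
None
```

The smallest yellow wing fastener is out of the rack and locked in the slot, released and standing upright. I handed the job in at about 13 s, with the robot clear of everything.

**What I did:** I gripped the wing (gap 13.8 mm), carried the fastener over and lowered it through the slot. Contact came at the predicted height, with about 17 N on the wrist. I then backed off slightly, gave it the quarter turn, seated it again, let go and withdrew.

**Last checks:**
- **Position:** each camera puts the fastener within about 1.3 mm of where it saw the slot. The slot's rim shows equally at both ends.
- **Wing angle:** matching the wing's edges gave about 92–93° from the top camera and 90° from the scene camera. The arm's own reading was 90.6°.
- **Bystanders:** the knob is still in its rack hole. The cupcake looks unmoved in both final pictures. In the very last detection, only the scene camera reported it, within 2–3 pixels of its first position.

**Disagreements:**
- The two cameras differ by about 3 mm in absolute position, so I relied on the displacement between rack and slot, which they agree on.
- A first silhouette fit of the final angle gave 102° (top) and 95° (scene). I put that down to shadows, since the edge match, the pictures and the arm reading all disagree with it.

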